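# Push the loose base out of the button mould

### The job

Push the loose wooden base up out of the small steel mould ring by lowering the ring over the slim knock-out post, until the ring lies flat on the foot of the post and the base is left standing on the post's tip. Then take the base off the post from above, lay it flat in the grey tray and let go; leave the ring down around the post.

Things in the scene. Friction and masses are not known exactly. Their poses are not given: they have to be found in the camera images.
- ring_center (a point): Centre, half-way up, of the small steel mould ring lying flat on the bench: outer diameter 58 mm, height 26 mm, wall 3 mm, about 0.12 kg, z its axis, up. An inward lip at its lower end, 3 mm high, leaves a 40 mm opening; the loose base rests on this lip, its top 13 mm below the rim. The wider, lower, empty ring (76 mm across, 18 mm high) is not part of the job.
- base_center (a point): Centre, half its thickness, of the loose base: a plain round disc of dark hardwood, diameter 48 mm, 10 mm thick, about 25 g, z its axis. It lies inside the mould ring with 2 mm of play all round, so fingers cannot reach its edge there; it slides freely upward out of the ring. Either face may be up.
- post_top (a point): Centre of the flat tip of the slim fixed steel post, 60 mm above the bench: diameter 28 mm, on a dark round foot 80 mm across, 6 mm thick. The ring's opening passes over it with 6 mm of play all round; the base stays on the tip (60 to 70 mm up). Ring down on the foot: rim 32 mm up. The short thick block (50 mm across, 30 mm high) on a like foot is not the post.
- tray: Shallow grey plastic tray, fixed to the bench: outside 140 mm (its x) by 170 mm (its y), 18 mm high, walls and floor 5 mm thick. Origin at the centre of its underside, z up.

How it is judged:
By the outcome, as a careful person would: the job done as asked, in the order asked, and still so for the second after the job is handed in, with the robot touching nothing.
It also fails if it takes over 61 s, if anything falls off the work surface, if the arm or the gripper's body presses on something with over 40 N, if the wrist force passes 120 N, or if a joint passes its speed limit or range.

### The arm

A 6-joint arm with a two-finger parallel gripper is mounted at the origin on the work surface. World frame = base frame: x ahead of the robot, y to its left, z up, the work surface at z = 0. Lengths are in m, angles in rad, forces in N, time in s.
With the tool pointing down it reaches from about 0.35 to 0.775 m from the base axis. Payload 5.5 kg.
Tool frame: the origin (TCP) lies at the very end of the fingers, on their centre line; the grasp point (between the pads) lies 19 mm behind it; z points along the fingers, y is the line along which they close (so a half turn about z gives the same grasp; the last joint's range is limited). The gripper opens to 85 mm and grips with 20 to 120 N. Pads are 22 mm wide; open, the fingers measure 114 mm over their backs; the gripper's body (76 mm by 85 mm) begins 54 mm behind the grasp point. The pads swing forward as they close: fully open they stand 13 mm farther back than shut.
Start: joints at [-1.485, 0.313, 0.046, 1.304, 0, 1.431], TCP at [0.129, -0.56, 0.231] pointing down, gripper open.
Joint ranges: [-2.76, 2.76], [-0.86, 1.69], [-1.03, 1.26], [-2.2, 2.34], [-1.47, 1.5], [-3.14, 3.14]. Speed limits (rad/s): [2.57, 2.57, 3.14, 3.14, 3.14, 3.14].

### API

Orientations are given as a unit quaternion [w, x, y, z].
In Python, from workcell import get_state, read_camera, calibration, hand_in gives the robot as it stands.
- The arm moves only by the tool drive_tool, never from a script. Its argument "deltas" is a list that holds one entry, the list of rows, each a list of 7 numbers: the closure in counts, from 0 (fully open) to 255 (shut), then the shift along the tool's x, y, z in m, then the turn, a rotation vector about the tool's x, y, z in degrees. A call has 1 to 12 rows; each row is the pose to reach, as a shift and turn from the pose commanded when the call began, along the tool's axes at that moment; what a row does not reach only later rows make up. A row lasts 1/8 s, in which the tool goes at most 62.5 mm and 10.7 degrees, less where a joint would pass 70% of its speed; a pose out of reach is approached as far as the arm can. A call with a gripper value outside its range is refused whole. The fingers move at their own pace and stop on an object; "newtons" is the grip in N (left out, the last holds). Time passes only in rows, so rows that repeat a pose let the fingers close. It gives the time, the measured TCP pose, the force, the opening and the grip force at its end, in the units of the state.
- get_state(): the state, without advancing time (a new reading comes with each control period).
- read_camera(name): name is "side" or "top" or "wrist"; returns (picture, depth): 384x512x3 uint8, red, green, blue; 384x512 float32, m along the optical axis (not along the pixel's ray), 0 where there is no reading.
- calibration(name): a dict with "mtx" (3x3 intrinsics, pixels), "world_from_camera" (4x4, takes a point from camera to world coordinates). Camera axes: x right, y up, looking along -z (the intrinsics and any distortion apply to the point x, -y, -z); pixel columns grow to the right and rows downward; lengths in m; the calibration is good to about 2 mm. A picture is of the moment at which its call begins: read the wrist's pose just before it. calibration takes no time and is no camera call; for the wrist camera it gives the pose at the moment of the call.
- hand_in(): hands the job in; it is judged then, once.
The state is a dict: "clock": time; "joint_pos": joint angles; "qvel": joint speeds; "tau": joint torques, N m; "tcp_pos": TCP position; "orientation": TCP orientation; "wrist_force": force on the tool from outside, world axes, zero at the start; "ft_torque": the same for the moment, N m; "finger_gap": finger opening in m; "grip_force": force on a finger pad.
Only numpy, scipy, OpenCV 4.12 (cv2) and the standard library are available. Lean on these libraries where they do the work, as an engineer would, in place of code of your own. Each camera call takes 0.05 s, during which the arm holds its last target. There are 200 camera calls.

## Working session

There is one attempt and no reset: what is moved stays moved. The work goes in short steps, Python scripts to look and compute and a tool call to move; the robot and the scene stay as the last step left them, time stands still between calls to the robot, and variables do not carry over. Pictures are saved under pics/ and viewed, at most 13 in all, crops included, and the job is handed in when it is done.

Besides the shell and the picture viewer there is one more tool, called after "Emit:" by a JSON object that holds its "method" and its "body". drive_tool: Moves the arm, as the interface text tells. Its arguments: {"type":"object","properties":{"deltas":{"type":"array","items":{"type":"array","items":{"type":"array","items":{"type":"number"}}}},"newtons":{"type":"number"}},"required":["deltas"]}

```bash
mkdir -p pics
python3 - <<'E'
from workcell import *
import cv2,numpy as np
for n in ("top","side"):
    p,d=read_camera(n); cv2.imwrite(f"pics/{n}0.png",p[:,:,::-1]); np.savez(f"pics/{n}0.npz",p=p,d=d)
    c=calibration(n); print(n,c)
s=get_state();print(s)
E
```

```text
top {'mtx': array([[461.57268999,   0.        , 246.47479106],
       [  0.        , 461.57268999, 194.43671336],
       [  0.        ,   0.        ,   1.        ]]), 'world_from_camera': array([[ 0.01444137,  0.99834126, -0.05573305,  0.44297485],
       [-0.99968954,  0.01554781,  0.0194701 , -0.01668373],
       [ 0.02030433,  0.05543457,  0.99825585,  1.16989202],
       [ 0.        ,  0.        ,  0.        ,  1.        ]])}
side {'mtx': array([[367.96074182,   0.        , 252.49257948],
       [  0.        , 367.96074182, 187.26432037],
       [  0.        ,   0.        ,   1.        ]]), 'world_from_camera': array([[ 0.99196467,  0.09243533, -0.08638172,  0.44049277],
       [-0.12597987,  0.65894521, -0.7415661 , -0.60615168],
       [-0.01162608,  0.74648973,  0.66529536,  0.59545914],
       [ 0.        ,  0.        ,  0.        ,  1.        ]])}
{'clock': 0.1, 'joint_pos': array([-1.48459994e+00,  3.13964181e-01,  4.50938487e-02,  1.30362266e+00,
       -1.34879272e-05,  1.43118770e+00]), 'qvel': array([-0.00042576, -0.00154925,  0.00115358,  0.00050736, -0.00053741,
        0.00083539]), 'tau': array([ 3.31557574e-03, -4.81722915e+01,  2.99245995e+01,  1.26436443e-02,
       -1.66822479e-04,  1.19342496e-05]), 'tcp_pos': array([ 0.1286787 , -0.55993953,  0.23047645]), 'orientation': array([-8.48208611e-04,  9.93632921e-01,  1.12662762e-01,  1.59113831e-05]), 'wrist_force': array([-1.34637046,  0.56168051,  0.80878436]), 'ft_torque': array([-0.00788683,  0.02374852, -0.02410054]), 'grip_force': 0.0, 'finger_gap': 0.08563924310585411}
```

View pics/top0.png

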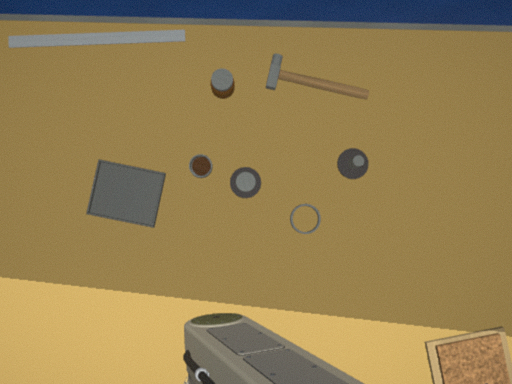

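View pics/side0.png

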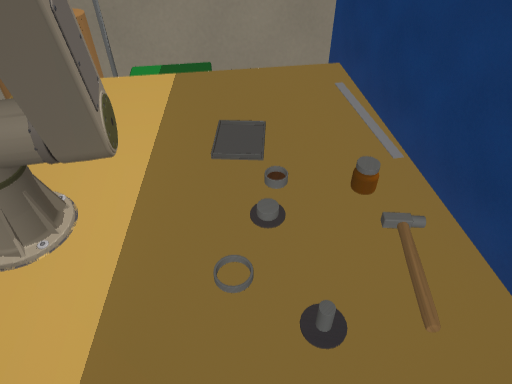

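The top view shows the mould ring with its dark base at (201,166), the thick block at (245,182), the post foot at (353,163) with its tip at (358,160), the empty ring at (305,219) and the tray at (126,193). The side view shows the ring at (276,177), the post tip at (327,306), its foot at (324,325) and the tray at (240,139).

```bash
cat > h.py <<'E'
import numpy as np,cv2
from workcell import *
def ray(c,uv):
    K,T=c["mtx"],c["world_from_camera"]
    d=np.linalg.inv(K)@[uv[0],uv[1],1.]; d=T[:3,:3]@(d*[1,-1,-1])
    return T[:3,3],d/np.linalg.norm(d)
def onplane(c,uv,z):
    o,d=ray(c,uv); return o+d*(z-o[2])/d[2]
def tri(c1,u1,c2,u2):
    o1,d1=ray(c1,u1);o2,d2=ray(c2,u2)
    s=np.linalg.lstsq(np.c_[d1,-d2],o2-o1,rcond=None)[0]
    a,b=o1+s[0]*d1,o2+s[1]*d2
    return (a+b)/2,np.linalg.norm(a-b)
def proj(c,X):
    T=c["world_from_camera"];p=T[:3,:3].T@(np.asarray(X)-T[:3,3])*[1,-1,-1]
    q=c["mtx"]@p;return q[:2]/q[2]
def base2tool(s,dw):
    from scipy.spatial.transform import Rotation as R
    w,x,y,z=s["orientation"];return R.from_quat([x,y,z,w]).inv().apply(dw)
E
python3 - <<'E'
from h import *
ct,cs,cw=[calibration(n) for n in("top","side","wrist")]
print(tri(ct,(201,166),cs,(276,175)),"ring rim~")
print(tri(ct,(358.5,160.5),cs,(327,306)),"tip")
print(onplane(ct,(353,163.5),.006),"foot top",onplane(cs,(324,325),.006))
t=np.load("pics/top0.npz");hsv=cv2.cvtColor(t["p"],cv2.COLOR_RGB2HSV)
m=((hsv[...,1]<90)).astype(np.uint8); 
for k in cv2.findContours(m[100:250,60:400],cv2.RETR_EXTERNAL,cv2.CHAIN_APPROX_NONE)[0]:
    if cv2.contourArea(k)<100: continue
    k=k+[60,100]; r=cv2.minAreaRect(k);print(cv2.contourArea(k),r)
    if cv2.contourArea(k)>2000:
        c=np.array([onplane(ct,p,.018) for p in cv2.boxPoints(r)]);print(c,c.mean(0))
T=cw["world_from_camera"];print(T,cw["mtx"])
E
```

```text
(array([0.57769552, 0.07576179, 0.01672722]), np.float64(0.0014832759912297786)) ring rim~
(array([ 0.59197631, -0.30948316,  0.06008939]), np.float64(0.00039871908000672923)) tip
[ 0.59110405 -0.30963244  0.006     ] foot top [ 0.59271804 -0.31332969  0.006     ]
700.0 ((305.0, 218.5), (29.0, 30.0), 90.0)
710.5 ((245.0, 182.0), (30.0, 30.0), 90.0)
3777.0 ((125.65443420410156, 193.1338653564453), (69.82695770263672, 56.37813949584961), 11.560131072998047)
[[0.45317535 0.35812626 0.018     ]
 [0.59119793 0.33476776 0.018     ]
 [0.55897117 0.16388147 0.018     ]
 [0.42099469 0.18848169 0.018     ]] [0.50608478 0.26131429 0.018     ]
418.5 ((200.25001525878906, 165.25), (23.33452033996582, 22.62741470336914), 45.0)
696.5 ((352.0, 163.0), (30.0, 30.0), 90.0)
[[ 0.22361274  0.93730775  0.26730418  0.19589638]
 [-0.9746761   0.2155908   0.05938951 -0.54422135]
 [-0.00196208 -0.27381525  0.96178031  0.3732705 ]
 [ 0.          0.          0.          1.        ]] [[335.10370509   0.         253.94987865]
 [  0.         335.10370509 186.27639815]
 [  0.           0.           1.        ]]
```

Emit:
{"method": "drive_tool", "body": {"deltas": [[[0, 0.5075, -0.141, 0.03, 0, 0, -90], [0, 0.5075, -0.141, 0.03, 0, 0, -90], [0, 0.5075, -0.141, 0.03, 0, 0, -90], [0, 0.5075, -0.141, 0.03, 0, 0, -90], [0, 0.5075, -0.141, 0.03, 0, 0, -90], [0, 0.5075, -0.141, 0.03, 0, 0, -90], [0, 0.5075, -0.141, 0.03, 0, 0, -90], [0, 0.5075, -0.141, 0.03, 0, 0, -90], [0, 0.5075, -0.141, 0.03, 0, 0, -90], [0, 0.5075, -0.141, 0.03, 0, 0, -90], [0, 0.5075, -0.141, 0.03, 0, 0, -90], [0, 0.5075, -0.141, 0.03, 0, 0, -90]]]}}

```text
clock: 1.6
tcp_pos: [0.5908, -0.3103, 0.2014]
orientation: [-0.0, 0.624, 0.782, -0.0]
wrist_force: [-0.8, -1.3, -0.4]
finger_gap: 0.0858
grip_force: 0.0
```

```bash
cat > snap.py <<'E'
import sys,pickle
from h import *
n=sys.argv[1]; s=get_state(); c=calibration("wrist"); p,d=read_camera("wrist")
cv2.imwrite(f"pics/{n}.png",p[:,:,::-1]); pickle.dump((s,c,p,d),open(f"pics/{n}.pkl","wb"))
print(s["tcp_pos"],s["orientation"],s["clock"],s["joint_pos"].round(2))
for X in eval(sys.argv[2]): print(X,proj(c,X))
E
python3 snap.py wpost1 "[(.592,-.3095,.06),(.592,-.311,.006)]"
```

```text
[ 0.59075405 -0.31026542  0.20144763] [-8.15309320e-05  6.23736930e-01  7.81634323e-01 -1.43843727e-04] 1.6 [-0.6   0.51  0.26  1.33 -0.    0.74]
(0.592, -0.3095, 0.06) [256.08215221 173.74331288]
(0.592, -0.311, 0.006) [255.40538179 162.59921575]
```

View pics/wpost1.png

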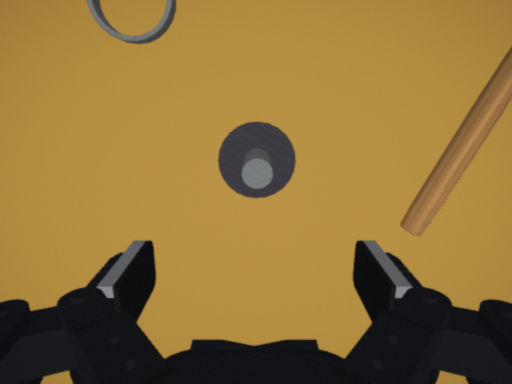

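Emit:
{"method": "drive_tool", "body": {"deltas": [[[0, 0.06, 0, 0, 0, 0, 0], [0, 0.06, 0, 0, 0, 0, 0], [0, 0.06, 0, 0, 0, 0, 0]]]}}

```text
clock: 2.02
tcp_pos: [0.5783, -0.2516, 0.2021]
orientation: [0.001, 0.623, 0.782, -0.0]
wrist_force: [0.3, 0.1, 0.9]
finger_gap: 0.0855
grip_force: 0.0
```

```bash
python3 snap.py wpost2 "[(.592,-.3095,.06),(.592,-.311,.006)]"
```

```text
[ 0.57826638 -0.25163208  0.20210298] [ 8.62150330e-04  6.23179015e-01  7.82078745e-01 -9.78762259e-05] 2.025 [-0.54  0.43  0.15  1.28 -0.    0.81]
(0.592, -0.3095, 0.06) [254.79444303 236.38188878]
(0.592, -0.311, 0.006) [254.27125128 216.64087827]
```

The wrist view shows the post tip at (257,173), its foot at (257,160), and nothing nearby that the gripper could hit.

```bash
cat > post.py <<'E'
from h import *
import pickle
r=[]
for n in("wpost1","wpost2"):
    s,c,p,d=pickle.load(open(f"pics/{n}.pkl","rb"))
    hsv=cv2.cvtColor(p,cv2.COLOR_RGB2HSV).astype(int)
    e=proj(c,(.592,-.31,.03))
    m=(hsv[...,1]<110).astype(np.uint8)
    tip=((hsv[...,2]>115)&(m>0)).astype(np.uint8)
    out=[]
    for q in(m,tip):
        ks=[k for k in cv2.findContours(q,cv2.RETR_EXTERNAL,cv2.CHAIN_APPROX_NONE)[0] if cv2.contourArea(k)>300]
        k=min(ks,key=lambda k:np.linalg.norm(k.reshape(-1,2).mean(0)-e)); el=cv2.fitEllipse(k); out.append(el[0]); print(n,el)
    r.append((c,out))
for i,z in((0,.006),(1,.06)):
    print(tri(r[0][0],r[0][1][i],r[1][0],r[1][1][i]),[onplane(a,b[i],z).round(4) for a,b in r])
E
python3 post.py
```

```text
wpost1 ((256.38153076171875, 159.5098114013672), (74.9225082397461, 75.75010681152344), 83.94867706298828)
wpost1 ((256.8842468261719, 173.03207397460938), (28.070707321166992, 28.726072311401367), 66.1351089477539)
wpost2 ((255.17567443847656, 213.62722778320312), (69.14153289794922, 71.93840026855469), 86.76831817626953)
wpost2 ((255.55967712402344, 236.17747497558594), (25.77511215209961, 26.954757690429688), 80.72250366210938)
(array([ 0.59231109, -0.30789047,  0.00466424]), np.float64(3.187034576518933e-05)) [array([ 0.5923, -0.3076,  0.006 ]), array([ 0.5922, -0.3074,  0.006 ])]
(array([ 0.59241644, -0.30824246,  0.06203778]), np.float64(1.1749331712330495e-05)) [array([ 0.5925, -0.3087,  0.06  ]), array([ 0.5926, -0.3091,  0.06  ])]
```

Emit:
{"method": "drive_tool", "body": {"deltas": [[[0, 0.319, 0.073, 0.0, 0, 0, 0], [0, 0.319, 0.073, 0.04, 0, 0, 0], [0, 0.319, 0.073, 0.04, 0, 0, 0], [0, 0.319, 0.073, 0.04, 0, 0, 0], [0, 0.319, 0.073, 0.04, 0, 0, 0], [0, 0.319, 0.073, 0.04, 0, 0, 0], [0, 0.319, 0.073, 0.04, 0, 0, 0], [0, 0.319, 0.073, 0.04, 0, 0, 0]]]}}

```text
clock: 3.08
tcp_pos: [0.5789, 0.0745, 0.1616]
orientation: [0.001, 0.624, 0.782, -0.0]
wrist_force: [-0.1, 0.4, -0.3]
finger_gap: 0.0852
grip_force: 0.0
```

```bash
python3 snap.py wring1 "[(.5777,.0758,.026)]"
```

```text
[0.57886207 0.07451754 0.16156599] [ 5.26920777e-04  6.23751023e-01  7.81622916e-01 -2.90763167e-05] 3.075 [-0.01  0.36 -0.06  1.15 -0.    1.34]
(0.5777, 0.0758, 0.026) [253.35779985 174.05440761]
```

View pics/wring1.png

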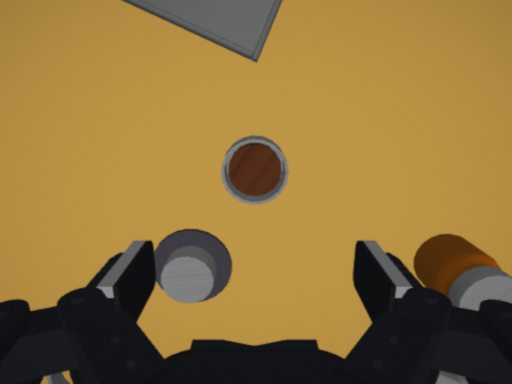

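Emit:
{"method": "drive_tool", "body": {"deltas": [[[0, -0.05, 0, 0, 0, 0, 0], [0, -0.05, 0, 0, 0, 0, 0], [0, -0.05, 0, 0, 0, 0, 0]]]}}

```text
clock: 3.5
tcp_pos: [0.5893, 0.0261, 0.1614]
orientation: [-0.0, 0.624, 0.781, 0.0]
wrist_force: [-0.8, 0.3, -0.4]
finger_gap: 0.0856
grip_force: 0.0
```

```bash
python3 snap.py wring2 "[(.5777,.0758,.026)]"
```

```text
[0.58934583 0.02607813 0.16141651] [-4.13499359e-06  6.24083950e-01  7.81357293e-01  6.92148464e-05] 3.5 [-0.09  0.37 -0.05  1.15  0.    1.26]
(0.5777, 0.0758, 0.026) [254.05136873 115.16230699]
```

The ring with its dark base is at (255,170), the tray's corner at (256,60), the block at (190,268) and the jar well off at lower right. The ring is clear of its neighbours on both finger sides.

```bash
cat > ring.py <<'E'
from h import *
import pickle
r=[]
for n in("wring1","wring2"):
    s,c,p,d=pickle.load(open(f"pics/{n}.pkl","rb"))
    hsv=cv2.cvtColor(p,cv2.COLOR_RGB2HSV).astype(int)
    e=proj(c,(.5777,.0758,.026))
    m=(hsv[...,1]<110).astype(np.uint8); dark=((hsv[...,2]<125)&(hsv[...,1]>110)).astype(np.uint8)
    out=[]
    for q in(m,dark):
        ks=[k for k in cv2.findContours(q,cv2.RETR_EXTERNAL,cv2.CHAIN_APPROX_NONE)[0] if cv2.contourArea(k)>300]
        k=min(ks,key=lambda k:np.linalg.norm(k.reshape(-1,2).mean(0)-e)); el=cv2.fitEllipse(k); out.append(el[0]); print(n,el)
    r.append((c,out))
    print("depth ring px",d[int(e[1])-60:int(e[1])+60:10,int(e[0])].round(3))
for i,z in((0,.02),(1,.013)):
    print(tri(r[0][0],r[0][1][i],r[1][0],r[1][1][i]),[onplane(a,b[i],z).round(4) for a,b in r])
s=get_state();print(s["tcp_pos"])
E
python3 ring.py
```

```text
wring1 ((254.34519958496094, 170.04730224609375), (66.4084243774414, 68.24160766601562), 0.9392534494400024)
wring1 ((254.4306640625, 169.18026733398438), (50.989898681640625, 51.069095611572266), 163.60325622558594)
depth ring px [0.298 0.301 0.304 0.293 0.294 0.296 0.3   0.302 0.305 0.294 0.323 0.328]
wring2 ((255.0858154296875, 112.39478302001953), (70.07987976074219, 71.40930938720703), 3.8906140327453613)
wring2 ((255.19261169433594, 113.22688293457031), (53.318424224853516, 55.032615661621094), 178.65663146972656)
depth ring px [0.284 0.287 0.288 0.287 0.281 0.283 0.283 0.287 0.29  0.281 0.308 0.311]
(array([0.57816084, 0.07769119, 0.01845141]), np.float64(9.673395816821131e-06)) [array([0.5781, 0.078 , 0.02  ]), array([0.5781, 0.0778, 0.02  ])]
(array([0.57854443, 0.07651898, 0.00980826]), np.float64(3.745201382787557e-05)) [array([0.5784, 0.0772, 0.013 ]), array([0.5785, 0.0767, 0.013 ])]
[0.5891829  0.02682752 0.16139245]
```

Emit:
{"method": "drive_tool", "body": {"deltas": [[[0, 0.0515, 0.0006, 0.05, 0, 0, 0], [0, 0.0515, 0.0006, 0.1, 0, 0, 0], [0, 0.0515, 0.0006, 0.12, 0, 0, 0], [0, 0.0515, 0.0006, 0.14, 0, 0, 0], [0, 0.0515, 0.0006, 0.157, 0, 0, 0], [0, 0.0515, 0.0006, 0.157, 0, 0, 0], [0, 0.0515, 0.0006, 0.157, 0, 0, 0]]], "newtons": 40}}

```text
clock: 4.42
tcp_pos: [0.5788, 0.078, 0.0049]
orientation: [0.0, 0.623, 0.782, 0.0]
wrist_force: [-0.6, -0.4, -0.6]
finger_gap: 0.0855
grip_force: 0.0
```

```bash
python3 snap.py wgr "[(.578,.077,.026)]"
```

```text
[0.57880127 0.0779802  0.00492955] [3.73464407e-04 6.22900929e-01 7.82300601e-01 2.50432838e-04] 4.425 [-0.    0.49 -0.28  0.8  -0.    1.34]
(0.578, 0.077, 0.026) [252.85188001 271.87036419]
```

View pics/wgr.png

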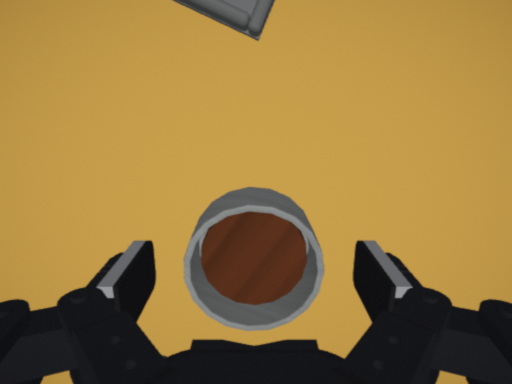

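The ring's rim is centred near (254,267), midway between the fingers at columns 150 and 358. I'll close on it now.

Emit:
{"method": "drive_tool", "body": {"deltas": [[[255, 0, 0, 0, 0, 0, 0], [255, 0, 0, 0, 0, 0, 0], [255, 0, 0, 0, 0, 0, 0], [255, 0, 0, 0, 0, 0, 0], [255, 0, 0, 0, 0, 0, 0], [255, 0, 0, 0, 0, 0, 0]]], "newtons": 40}}

```text
clock: 5.22
tcp_pos: [0.579, 0.0778, 0.0055]
orientation: [0.001, 0.623, 0.782, 0.0]
wrist_force: [-2.0, -0.5, 4.7]
finger_gap: 0.0564
grip_force: 42.2
```

Emit:
{"method": "drive_tool", "body": {"deltas": [[[255, 0, 0, -0.03, 0, 0, 0], [255, 0, 0, -0.08, 0, 0, 0], [255, 0, 0, -0.13, 0, 0, 0], [255, 0, 0, -0.13, 0, 0, 0], [255, 0, 0, -0.13, 0, 0, 0]]]}}

```text
clock: 5.85
tcp_pos: [0.578, 0.0779, 0.1339]
orientation: [-0.0, 0.623, 0.782, -0.0]
wrist_force: [0.1, -0.3, -2.1]
finger_gap: 0.0565
grip_force: 43.4
```

```bash
python3 snap.py wlift "[(.579,.0778,.026-.0055+.1355)]"
python3 - <<'E'
from h import *
p,d=read_camera("side");cv2.imwrite("pics/sidelift.png",p[:,:,::-1])
a=cv2.resize(p[60:260,150:400],None,fx=1.6,fy=1.6);w=cv2.imread("pics/wlift.png")
cv2.imwrite("pics/mix1.png",np.hstack([cv2.resize(a[:,:,::-1],(400,320)),cv2.resize(w,(400,320))]))
E
```

```text
[0.57796286 0.07787755 0.13391385] [-8.49507093e-05  6.22965573e-01  7.82249240e-01 -1.18322722e-04] 5.85 [-0.    0.37 -0.11  1.09 -0.    1.34]
(0.579, 0.0778, 0.156) [257.92464528 272.19943436]
```

View pics/mix1.png

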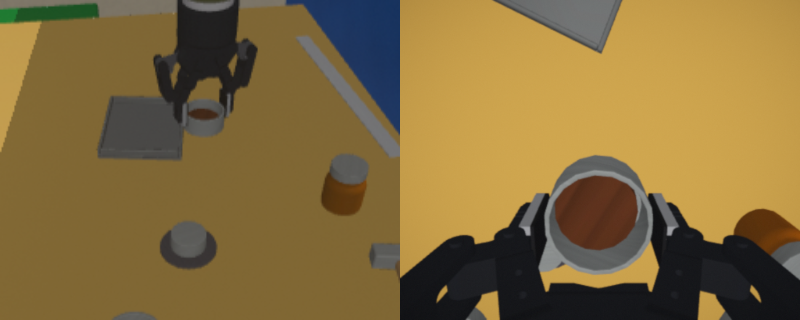

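Side and wrist views both show the ring held level between the pads, with the base still inside it. I'll carry it to the post.

Emit:
{"method": "drive_tool", "body": {"deltas": [[[255, -0.03, -0.006, 0, 0, 0, 0], [255, -0.08, -0.0152, 0, 0, 0, 0], [255, -0.13, -0.0248, 0, 0, 0, 0], [255, -0.18, -0.0343, 0, 0, 0, 0], [255, -0.23, -0.0438, 0, 0, 0, 0], [255, -0.28, -0.0533, 0, 0, 0, 0], [255, -0.33, -0.063, 0, 0, 0, 0], [255, -0.365, -0.07, 0, 0, 0, 0], [255, -0.381, -0.0724, 0, 0, 0, 0], [255, -0.381, -0.0724, 0, 0, 0, 0], [255, -0.381, -0.0724, 0, 0, 0, 0], [255, -0.381, -0.0724, 0.03, 0, 0, 0]]]}}

```text
clock: 7.45
tcp_pos: [0.5952, -0.309, 0.1069]
orientation: [0.003, 0.622, 0.783, 0.0]
wrist_force: [0.6, 0.4, -0.7]
finger_gap: 0.0559
grip_force: 43.5
```

```bash
python3 snap.py wp "[(.5925,-.3085,.06)]"
python3 - <<'E'
from h import *
import pickle
s,c,w,d=pickle.load(open("pics/wp.pkl","rb"))
p,d=read_camera("side");np.save("pics/sidep.npy",p);x=proj(calibration("side"),(.5925,-.3085,.06));print(x)
v,u=int(x[1])-90,int(x[0])-70
a=cv2.resize(p[v:v+140,u:u+140],(500,500),interpolation=cv2.INTER_CUBIC)
cv2.imwrite("pics/mix2.png",np.hstack([a[:,:,::-1],cv2.resize(w[100:384,130:400,::-1],(300,316),dst=None).copy() if False else cv2.copyMakeBorder(cv2.resize(w[150:350,150:360,::-1],(300,286)),0,214,0,0,0)]))
E
```

```text
[ 0.59518387 -0.30900094  0.10693405] [2.80834692e-03 6.22112366e-01 7.82922864e-01 3.27155811e-04] 7.45 [-0.6   0.55  0.1   1.12  0.    0.74]
(0.5925, -0.3085, 0.06) [250.33746148 209.95792395]
[327.01599746 305.44610005]
```

View pics/mix2.png

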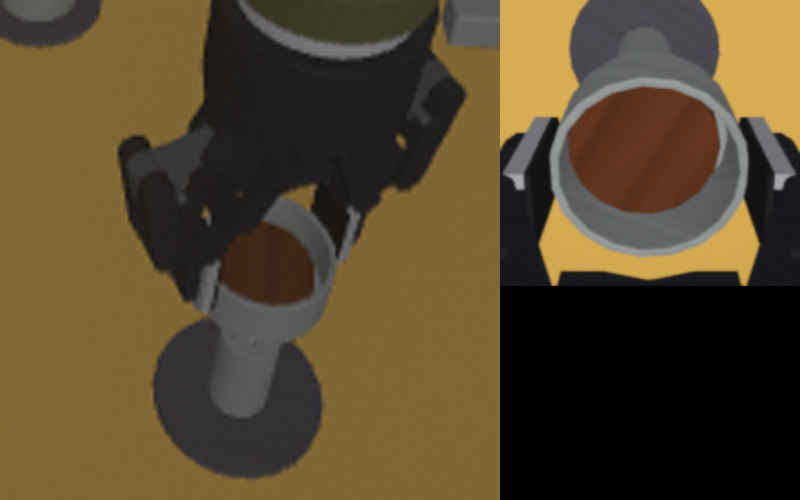

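Side view: the held ring is over the post. Wrist view: the rim is centred near (255,266) with the foot behind it. The TCP is still settling, so I'll hold before lowering.

Emit:
{"method": "drive_tool", "body": {"deltas": [[[255, 0, 0, 0, 0, 0, 0], [255, 0, 0, 0, 0, 0, 0], [255, 0, 0, 0, 0, 0, 0]]]}}

```text
clock: 7.92
tcp_pos: [0.5937, -0.3098, 0.1055]
orientation: [0.001, 0.623, 0.782, 0.0]
wrist_force: [-1.0, 0.0, -0.6]
finger_gap: 0.0567
grip_force: 43.4
```

Run:
```python
from h import *
s=get_state();cs=calibration("side");print(s["tcp_pos"],s["orientation"])
p,d=read_camera("side");p2,d2=read_camera("top");ct=calibration("top")
# base (dark brown) centroid in side and top; base centre-top height ~ ring bottom+13
for n,c,q in(("side",cs,p),("top",ct,p2)):
    e=proj(c,s["tcp_pos"]+[0,0,.01]);h=cv2.cvtColor(q,cv2.COLOR_RGB2HSV).astype(int)
    m=((h[...,0]<14)&(h[...,1]>120)&(h[...,2]<130)).astype(np.uint8)
    k=[k for k in cv2.findContours(m,0,1)[0] if cv2.contourArea(k)>40]
    for k in k:
        b=k.reshape(-1,2)
        if np.linalg.norm(b.mean(0)-e)<40: el=cv2.fitEllipse(k);print(n,el,onplane(c,el[0],s["tcp_pos"][2]+.008))
```

```text
[ 0.59366108 -0.30980822  0.10548638] [9.39930672e-04 6.22846163e-01 7.82343769e-01 2.71235022e-05]
side ((333.5445556640625, 288.518310546875), (20.543092727661133, 25.803462982177734), 105.62895202636719) [ 0.59472517 -0.31226201  0.11348638]
```

Emit:
{"method": "drive_tool", "body": {"deltas": [[[255, 0, -0.001, 0.01, 0, 0, 0], [255, 0, -0.001, 0.02, 0, 0, 0], [255, 0, -0.001, 0.03, 0, 0, 0], [255, 0, -0.001, 0.038, 0, 0, 0], [255, 0, -0.001, 0.044, 0, 0, 0], [255, 0, -0.001, 0.05, 0, 0, 0], [255, 0, -0.001, 0.056, 0, 0, 0], [255, 0, -0.001, 0.056, 0, 0, 0]]]}}

```text
clock: 9.02
tcp_pos: [0.5918, -0.3097, 0.0477]
orientation: [-0.0, 0.623, 0.782, -0.0]
wrist_force: [0.7, -0.4, -0.5]
finger_gap: 0.0561
grip_force: 43.4
```

Emit:
{"method": "drive_tool", "body": {"deltas": [[[255, 0, 0, 0.008, 0, 0, 0], [255, 0, 0, 0.016, 0, 0, 0], [255, 0, 0, 0.022, 0, 0, 0], [255, 0, 0, 0.028, 0, 0, 0], [255, 0, 0, 0.033, 0, 0, 0], [255, 0, 0, 0.036, 0, 0, 0], [255, 0, 0, 0.036, 0, 0, 0]]]}}

```text
clock: 9.9
tcp_pos: [0.592, -0.3098, 0.0121]
orientation: [-0.0, 0.623, 0.782, -0.0]
wrist_force: [0.0, 0.3, -0.9]
finger_gap: 0.0565
grip_force: 43.4
```

```bash
python3 snap.py wdown "[(.5925,-.3085,.07)]"
python3 - <<'E'
from h import *
p,d=read_camera("side")
a=cv2.resize(p[225:365,257:397],(500,500),interpolation=cv2.INTER_CUBIC);w=cv2.imread("pics/wdown.png")
cv2.imwrite("pics/mix3.png",np.hstack([a[:,:,::-1],cv2.copyMakeBorder(cv2.resize(w[100:384,120:390],(300,316)),0,184,0,0,0)]))
E
```

```text
[ 0.59202682 -0.30981868  0.01211595] [-8.76831058e-05  6.22945108e-01  7.82265546e-01 -2.81555357e-05] 9.9 [-0.6   0.62 -0.02  0.93 -0.    0.74]
(0.5925, -0.3085, 0.07) [258.48999156 329.84731443]
```

View pics/mix3.png

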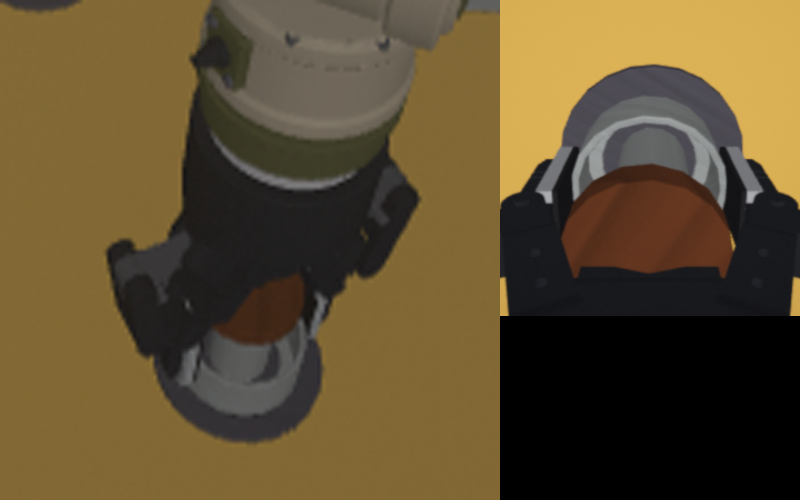

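The side view shows the base on the post tip with the ring down around the post at the foot. In the wrist view the base is still centred. I'll settle the ring and release it.

Emit:
{"method": "drive_tool", "body": {"deltas": [[[255, 0, 0, 0.001, 0, 0, 0], [255, 0, 0, 0.001, 0, 0, 0]]]}}

```text
clock: 10.25
tcp_pos: [0.5923, -0.31, 0.0116]
orientation: [0.0, 0.623, 0.782, -0.0]
wrist_force: [1.3, -0.3, 0.1]
finger_gap: 0.0563
grip_force: 43.5
```

Emit:
{"method": "drive_tool", "body": {"deltas": [[[160, 0, 0, 0, 0, 0, 0], [80, 0, 0, 0, 0, 0, 0], [0, 0, 0, 0, 0, 0, 0], [0, 0, 0, 0, 0, 0, 0], [0, 0, 0, 0, 0, 0, 0], [0, 0, 0, 0, 0, 0, 0], [0, 0, 0, 0, 0, 0, 0]]]}}

```text
clock: 11.12
tcp_pos: [0.5921, -0.3099, 0.0113]
orientation: [0.0, 0.623, 0.782, -0.0]
wrist_force: [-0.4, -0.4, -0.3]
finger_gap: 0.0856
grip_force: 0.0
```

Emit:
{"method": "drive_tool", "body": {"deltas": [[[0, 0, 0, -0.02, 0, 0, 0], [0, 0, 0, -0.06, 0, 0, 0], [0, 0, 0, -0.11, 0, 0, 0], [0, 0, 0, -0.16, 0, 0, 0], [0, 0, 0, -0.16, 0, 0, 0], [0, 0, 0, -0.16, 0, 0, 0]]]}}

```text
clock: 11.88
tcp_pos: [0.592, -0.3098, 0.171]
orientation: [-0.0, 0.623, 0.782, -0.0]
wrist_force: [-0.2, 0.3, -0.3]
finger_gap: 0.0856
grip_force: 0.0
```

```bash
python3 snap.py wb1 "[(.5925,-.3085,.07),(.5925,-.3085,.032)]"
```

```text
[ 0.59195257 -0.30975723  0.17101615] [-5.37222915e-06  6.22946702e-01  7.82264280e-01 -4.71157827e-05] 11.875 [-0.6   0.52  0.21  1.26 -0.    0.74]
(0.5925, -0.3085, 0.07) [255.67624247 185.6777076 ]
(0.5925, -0.3085, 0.032) [255.42338864 173.69286684]
```

Emit:
{"method": "drive_tool", "body": {"deltas": [[[0, -0.04, 0, 0, 0, 0, 0], [0, -0.04, 0, 0, 0, 0, 0], [0, -0.04, 0, 0, 0, 0, 0]]]}}

```text
clock: 12.3
tcp_pos: [0.6001, -0.3481, 0.1693]
orientation: [-0.002, 0.623, 0.782, 0.0]
wrist_force: [0.1, -0.0, -0.1]
finger_gap: 0.0853
grip_force: 0.0
```

```bash
python3 snap.py wb2 "[(.5925,-.3085,.07)]"
cat > base.py <<'E'
from h import *
import pickle,sys
r=[]
for n in sys.argv[1:3]:
    s,c,p,d=pickle.load(open(f"pics/{n}.pkl","rb"))
    h=cv2.cvtColor(p,cv2.COLOR_RGB2HSV).astype(int)
    m=((h[...,0]<14)&(h[...,1]>110)&(h[...,2]<150)&(h[...,2]>45)).astype(np.uint8)
    k=max(cv2.findContours(m,0,1)[0],key=cv2.contourArea);el=cv2.fitEllipse(k);print(n,el)
    r.append((c,el[0])); print(onplane(c,el[0],.068),"depth",d[int(el[0][1]),int(el[0][0])])
print(tri(*r[0],*r[1])); print(get_state()["tcp_pos"],get_state()["orientation"])
E
python3 base.py wb1 wb2; python3 -c "
import cv2,numpy as np
a=[cv2.resize(cv2.imread(f'pics/{n}.png'),(400,300)) for n in('wb1','wb2')];cv2.imwrite('pics/mix4.png',np.hstack(a))"
```

```text
[ 0.60014152 -0.34813738  0.16930655] [-1.80719496e-03  6.23080854e-01  7.82155343e-01  5.00825088e-05] 12.3 [-0.64  0.57  0.3   1.3   0.    0.7 ]
(0.5925, -0.3085, 0.07) [256.87186089 134.18501603]
wb1 ((252.90769958496094, 184.9248504638672), (59.91730499267578, 60.40229415893555), 89.65072631835938)
[ 0.59044875 -0.30894044  0.068     ] depth 0.25122055
wb2 ((253.81613159179688, 134.7545928955078), (63.76020431518555, 64.60498046875), 11.67487621307373)
[ 0.59049949 -0.30963031  0.068     ] depth 0.24105509
(array([ 0.59066133, -0.31014167,  0.06366676]), np.float64(0.00010178371400293173))
[ 0.60028774 -0.34791945  0.16981819] [-1.46779361e-03  6.22909064e-01  7.82292876e-01  2.80539075e-05]
```

View pics/mix4.png

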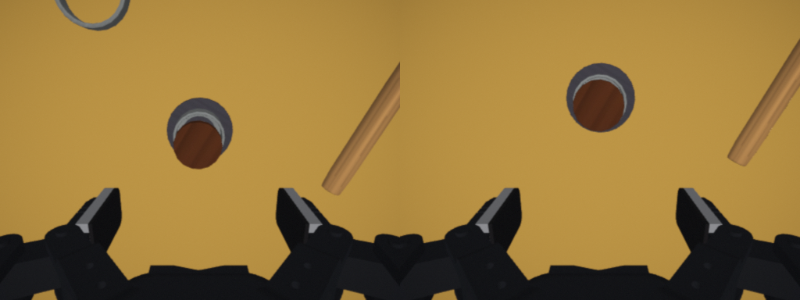

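The base stands on the post tip with the ring down on the foot, at (200,140) left and (600,104) right in these half-scale views. It measures (0.5905, -0.3095). Next is the grasp from above.

Emit:
{"method": "drive_tool", "body": {"deltas": [[[0, 0.0395, -0.001, 0.04, 0, 0, 0], [0, 0.0395, -0.001, 0.075, 0, 0, 0], [0, 0.0395, -0.001, 0.1, 0, 0, 0], [0, 0.0395, -0.001, 0.113, 0, 0, 0], [0, 0.0395, -0.001, 0.113, 0, 0, 0], [0, 0.0395, -0.001, 0.113, 0, 0, 0]]]}}

```text
clock: 13.1
tcp_pos: [0.592, -0.311, 0.0596]
orientation: [0.001, 0.623, 0.782, 0.0]
wrist_force: [0.2, -0.4, -0.1]
finger_gap: 0.0854
grip_force: 0.0
```

Emit:
{"method": "drive_tool", "body": {"deltas": [[[60, 0, 0, 0, 0, 0, 0], [100, 0, 0, 0, 0, 0, 0], [255, 0, 0, 0, 0, 0, 0], [255, 0, 0, 0, 0, 0, 0], [255, 0, 0, 0, 0, 0, 0], [255, 0, 0, 0, 0, 0, 0], [255, 0, 0, 0, 0, 0, 0]]], "newtons": 30}}

```text
clock: 13.98
tcp_pos: [0.5917, -0.3109, 0.0593]
orientation: [0.001, 0.623, 0.782, -0.0]
wrist_force: [-1.3, 1.8, 5.7]
finger_gap: 0.0462
grip_force: 30.6
```

```bash
python3 snap.py wb3 "[(.5905,-.3095,.07)]"
python3 - <<'E'
from h import *
p,d=read_camera("side")
a=cv2.resize(p[225:365,257:397],(500,500),interpolation=cv2.INTER_CUBIC);w=cv2.imread("pics/wb3.png")
cv2.imwrite("pics/mix5.png",np.hstack([a[:,:,::-1],cv2.copyMakeBorder(cv2.resize(w[100:384,120:390],(300,316)),0,184,0,0,0)]))
E
```

```text
[ 0.59166301 -0.31092633  0.05927069] [ 7.93283568e-04  6.22951582e-01  7.82259993e-01 -3.38864083e-05] 13.975 [-0.6   0.58  0.03  1.02 -0.    0.74]
(0.5905, -0.3095, 0.07) [253.41040806 254.54507645]
```

View pics/mix5.png

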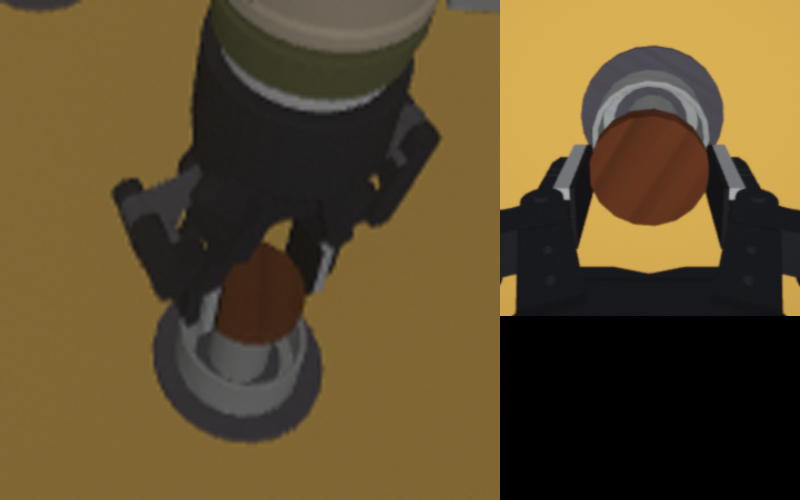

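The base is held evenly between the pads and the ring stays on the foot. I'll lift and carry the base to the tray.

Emit:
{"method": "drive_tool", "body": {"deltas": [[[255, 0, 0, -0.02, 0, 0, 0], [255, 0, 0, -0.06, 0, 0, 0], [255, 0.01, 0.001, -0.1, 0, 0, 0], [255, 0.06, 0.0046, -0.1, 0, 0, 0], [255, 0.11, 0.0085, -0.1, 0, 0, 0], [255, 0.165, 0.0127, -0.1, 0, 0, 0], [255, 0.22, 0.017, -0.1, 0, 0, 0], [255, 0.275, 0.021, -0.1, 0, 0, 0], [255, 0.33, 0.0255, -0.1, 0, 0, 0], [255, 0.385, 0.03, -0.1, 0, 0, 0], [255, 0.44, 0.034, -0.1, 0, 0, 0], [255, 0.46, 0.0355, -0.1, 0, 0, 0]]]}}

```text
clock: 15.58
tcp_pos: [0.5217, 0.1483, 0.158]
orientation: [-0.0, 0.622, 0.783, -0.0]
wrist_force: [0.3, -0.8, 0.3]
finger_gap: 0.0466
grip_force: 30.9
```

```bash
python3 snap.py wt1 "[(.506,.261,.005)]"
python3 - <<'E'
from h import *
import pickle
s,c,p,d=pickle.load(open("pics/wt1.pkl","rb"));print(s["finger_gap"],s["grip_force"])
p2,_=read_camera("side");cs=calibration("side")
for n,cc,q in(("wrist",c,p),("side",cs,p2)):
    h=cv2.cvtColor(q,cv2.COLOR_RGB2HSV);m=((h[...,1]<90)&(h[...,2]>50)).astype(np.uint8)
    e=proj(cc,(.506,.261,.01))
    for k in cv2.findContours(m,0,1)[0]:
        if cv2.contourArea(k)>1200 and cv2.pointPolygonTest(k,tuple(map(float,e)),True)>-30:
            a=cv2.approxPolyDP(cv2.convexHull(k),6,True).reshape(-1,2);w=np.array([onplane(cc,x,.018) for x in a.astype(float)]);print(n,a.tolist(),w.round(3).tolist(),w.mean(0))
E
```

```text
[0.52172487 0.14830118 0.15799481] [-3.29710472e-04  6.21621056e-01  7.83318020e-01 -1.82417802e-04] 15.575 [ 0.13  0.28 -0.18  1.11  0.    1.47]
(0.506, 0.261, 0.005) [267.19046681  35.54678587]
0.04657778496054823 30.896288752555847
wrist [[382, 0], [302, 163], [150, 97], [183, 0]] [[0.585, 0.303, 0.018], [0.559, 0.168, 0.018], [0.424, 0.192, 0.018], [0.438, 0.269, 0.018]] [0.50143629 0.23292632 0.018     ]
side [[265, 122], [262, 159], [211, 157], [219, 120]] [[0.588, 0.319, 0.018], [0.554, 0.143, 0.018], [0.423, 0.17, 0.018], [0.455, 0.35, 0.018]] [0.50498418 0.24529907 0.018     ]
```

View pics/wt1.png

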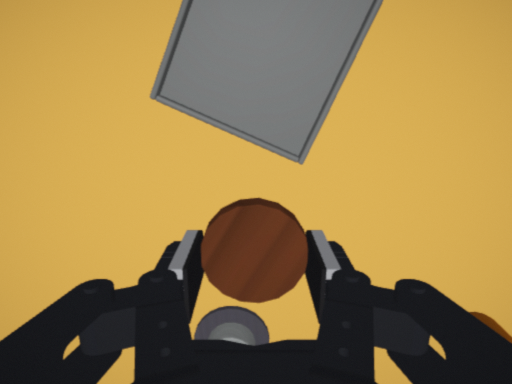

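The base is firmly held at (255,249). The tray's near corners, at (302,163) and (153,97), agree with the top view, so its centre is about (0.507, 0.263).

Emit:
{"method": "drive_tool", "body": {"deltas": [[[255, 0.05, 0.005, 0, 0, 0, 0], [255, 0.09, 0.009, 0, 0, 0, 0], [255, 0.1145, 0.011, 0.03, 0, 0, 0], [255, 0.1145, 0.011, 0.07, 0, 0, 0], [255, 0.1145, 0.011, 0.1, 0, 0, 0], [255, 0.1145, 0.011, 0.12, 0, 0, 0], [255, 0.1145, 0.011, 0.132, 0, 0, 0], [255, 0.1145, 0.011, 0.141, 0, 0, 0], [255, 0.1145, 0.011, 0.147, 0, 0, 0], [255, 0.1145, 0.011, 0.15, 0, 0, 0], [255, 0.1145, 0.011, 0.15, 0, 0, 0]]]}}

```text
clock: 17.05
tcp_pos: [0.5081, 0.2598, 0.0085]
orientation: [0.0, 0.623, 0.782, 0.0]
wrist_force: [0.3, 0.0, -0.8]
finger_gap: 0.0464
grip_force: 30.9
```

Bottom of the base is about 4 mm above the floor, so I'll ease it down to contact.

Emit:
{"method": "drive_tool", "body": {"deltas": [[[255, 0, 0, 0.001, 0, 0, 0], [255, 0, 0, 0.002, 0, 0, 0], [255, 0, 0, 0.003, 0, 0, 0], [255, 0, 0, 0.0035, 0, 0, 0], [255, 0, 0, 0.0035, 0, 0, 0]]]}}

```text
clock: 17.68
tcp_pos: [0.5079, 0.2597, 0.0047]
orientation: [0.0, 0.623, 0.782, -0.0]
wrist_force: [0.1, 0.5, 0.3]
finger_gap: 0.0468
grip_force: 30.9
```

Emit:
{"method": "drive_tool", "body": {"deltas": [[[130, 0, 0, 0, 0, 0, 0], [70, 0, 0, 0, 0, 0, 0], [40, 0, 0, 0, 0, 0, 0], [40, 0, 0, 0, 0, 0, 0], [40, 0, 0, 0, 0, 0, 0], [40, 0, 0, -0.02, 0, 0, 0], [40, 0, 0, -0.07, 0, 0, 0], [40, 0, 0, -0.13, 0, 0, 0], [40, 0, 0, -0.17, 0, 0, 0], [40, 0, 0, -0.17, 0, 0, 0], [40, 0, 0, -0.17, 0, 0, 0]]]}}

```text
clock: 19.05
tcp_pos: [0.5076, 0.2597, 0.1742]
orientation: [-0.0, 0.623, 0.782, -0.0]
wrist_force: [0.2, 0.4, -0.5]
finger_gap: 0.0722
grip_force: 0.0
```

```bash
python3 snap.py wend "[(.508,.26,.015)]"
python3 - <<'E'
from h import *
t,_=read_camera("top");w=cv2.imread("pics/wend.png")
cv2.imwrite("pics/end.png",np.hstack([cv2.resize(t[110:260,70:400],(440,200))[:,:,::-1],cv2.resize(w,(267,200))]))
s=get_state();print(s["finger_gap"],s["qvel"].round(3))
E
```

```text
[0.50759849 0.25965008 0.17424757] [-1.04215167e-04  6.22952958e-01  7.82259252e-01 -2.50509988e-04] 19.05 [ 0.33  0.33 -0.08  1.17 -0.    1.68]
(0.508, 0.26, 0.015) [255.00891195 169.34390033]
0.07210603243439856 [-0.     0.007 -0.001  0.002  0.    -0.   ]
```

View pics/end.png

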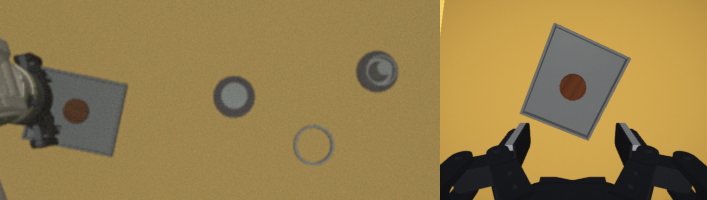

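The base lies flat near the middle of the tray at (573,87), the ring is down around the post at (378,70), and the gripper is clear. I'll hand in.

```bash
python3 -c "
from workcell import *
print(hand_in())"
```

```text
the job is handed in; nothing more can be done
None
```

The base was pushed out on the post and now lies flat in the grey tray, the ring is down around the post, and the job was handed in at about 19 s; no verdict came back.

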